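Sweep the crushed stones off the sorting board into the catch pan

TASK

Sweep all three crushed stones across the sorting board with the fingertips, out through the gap in the rim, so that they drop into the steel catch pan. Do not pick the stones up: they are only pushed along the board. Leave the lidded tin and the brass ring on the board, and the bottle and brush on the bench, standing or lying where they are.

Things in the scene. Friction and masses are not known exactly. Their poses are not given: they have to be found in the camera images.
- board: fixed sorting board, bare aluminium, 340 mm (x) by 260 mm (y), level top 45 mm above the bench, with a steel catch pan attached on its +y side. Origin: on the bench under the board's middle; x along its long side, y towards gap and pan, z up. A steel rim 4 mm thick stands 12 mm above the top all round the edge, except at the gap (see point mouth).
- mouth (a point): middle of the gap in the rim, on the board's bare +y edge at the height of its top: board frame (0, 130, 45) mm; axes as the board's. The gap is 168 mm wide (board x from -84 to +84 mm); nothing stands up there, and stones pushed over the edge drop into the pan.
- pan (a point): middle of the open-topped catch pan's floor: board frame (0, 180, 4) mm; axes as the board's. The pan lies directly against the board below the gap: inside, board x from -99 to +99 mm and y from 131 to 229 mm; floor 4 mm above the bench; walls 3 mm thick, 38 mm high, so 7 mm lower than the board's top.
- stone0_mid (a point): a dark grey, angular crushed stone, about 33 mm across and 17 mm high, 17 to 36 g, lying loose on one flat face on the sorting board. This point is its middle, 8.5 mm above its underside.
- stone1_mid (a point): a dark grey, angular crushed stone, about 30 mm across and 16 mm high, 17 to 36 g, lying loose on one flat face on the sorting board. This point is its middle, 8 mm above its underside.
- stone2_mid (a point): a dark grey, angular crushed stone, about 31 mm across and 18 mm high, 17 to 36 g, lying loose on one flat face on the sorting board. This point is its middle, 9 mm above its underside.
- stone0: the same stone as stone0_mid; origin at the middle of its underside.
- stone1: the same stone as stone1_mid; origin at the middle of its underside.
- stone2: the same stone as stone2_mid; origin at the middle of its underside.
- tin: bystander: round lidded sample tin of bare metal, 51 mm in diameter, 46 mm high, standing loose near one short side of the board. Origin: middle of its underside, z up.
- ring: bystander: brass ring (a mould), 52 mm outside diameter, 35 mm high, standing loose near the other short side of the board. Origin: middle of its underside, z up.
- bottle: bystander: white plastic bottle, 64 mm in diameter, 150 mm high, standing on the bench to the robot's right. Origin: middle of its underside.
- brush: bystander: hand brush lying on the bench to the robot's left. Origin: middle of its underside.

How it is judged (in metres and radians):
At the end, for the whole second after the job is handed in: All three stones lie at rest inside the catch pan (middle of each within the pan's walls and at least 8 mm below the board's top); the tin and ring are within 20 mm, the bottle and brush within 30 mm of where they began, and tin, ring and bottle stand upright (y of stone0_mid in the frame of board between 0.13 and 0.231 m and x of stone0_mid in the frame of board between -0.101 and 0.101 m and z of each of stone0_mid, stone1_mid, stone2_mid in the frame of board below 0.037 m and linear speed of each of stone0, stone1, stone2 below 0.02 m/s and y of stone1_mid in the frame of board between 0.13 and 0.231 m and x of stone1_mid in the frame of board between -0.101 and 0.101 m and y of stone2_mid in the frame of board between 0.13 and 0.231 m and x of stone2_mid in the frame of board between -0.101 and 0.101 m and not (distance of any of tin, ring from where it was at the start of the episode above 0.02 m or distance of any of bottle, brush from where it was at the start of the episode above 0.03 m or angle between any of tin, ring, bottle's own z axis and vertical above 0.35 rad)); the robot touches nothing.
It fails at once if a stone is picked up (its middle more than 27 mm above the board's top) (z of any of stone0_mid, stone1_mid, stone2_mid in the frame of board above 0.072 m).
It fails at once if a bystander is disturbed: tin or ring moved over 20 mm, bottle or brush over 30 mm, or tin, ring or bottle tipped (distance of any of tin, ring from where it was at the start of the episode above 0.02 m or distance of any of bottle, brush from where it was at the start of the episode above 0.03 m or angle between any of tin, ring, bottle's own z axis and vertical above 0.35 rad).
It also fails if it takes over 58 s, if anything falls off the work surface, if the arm or the gripper's body presses on something with over 40 N, if the wrist force passes 120 N, or if a joint passes its speed limit or range.

ROBOT

A 6-joint arm with a two-finger parallel gripper is mounted at the origin on the work surface. World frame = base frame: x ahead of the robot, y to its left, z up, the work surface at z = 0. Lengths are in mm, angles in rad, forces in N, time in s.
With the tool pointing down it reaches from about 350 to 875 mm from the base axis. Payload 4.2 kg.
Tool frame: the origin (TCP) lies between the finger pads; the fingertips stand 11 mm ahead of it and the grasp point (between the pads) lies 8 mm behind it; z points along the fingers, y is the direction in which the jaws open and shut (so a half turn about z gives the same grasp; the last joint's range is limited). The gripper opens to 85 mm and grips with 20 to 120 N. Pads are 22 mm wide; open, the fingers measure 114 mm over their backs; the gripper's body (76 mm by 85 mm) begins 54 mm behind the grasp point. The pads swing forward as they close: fully open they stand 13 mm farther back than shut.
Start: joints at [1.492, 0.385, 0.008, 0, -1.194, -0.259], TCP at [207.1, 589.668, 242.312] pointing down, gripper open.
Joint ranges: [-3.14, 3.14], [-1.21, 2.06], [-1.07, 1.41], [-3.16, 2.05], [-2.99, -0.16], [-3.1, 3.1]. Speed limits (rad/s): [2.79, 2.79, 3.14, 3.14, 3.14, 3.14].

INTERFACE

Orientations are given as a unit quaternion [x, y, z, w].
In Python, from bench import * gives the robot as it stands.
- The arm moves only by the tool servo_tool, never from a script. Its argument "rows" is a list of rows, each a list of 7 numbers: the opening, from 0 (shut) to 1 (fully open), then the shift along the tool's x, y, z in cm, then the turn, a rotation vector about the tool's x, y, z in degrees. A call has 1 to 12 rows; each row shifts and turns the commanded pose from where the row before left it, along the tool's axes as they then stand; what a row does not reach is not made up. A row lasts 1/10 s, in which the tool goes at most 50 mm and 8.59 degrees, less where a joint would pass 70% of its speed; a pose out of reach is approached as far as the arm can. A call is refused whole if a number of a shift passes 5 or a number of a turn 8.59, either way. A call with a gripper value outside its range is refused whole. The fingers move at their own pace and stop on an object; the grip force is fixed at half the most. Time passes only in rows, so rows that do not move let the fingers close. It gives the time, the measured TCP pose, the force and the opening at its end, in the units of the state.
- read_state(): the state, without advancing time (a new reading comes with each control period).
- get_image(name): name is "scene" or "top" or "wrist"; returns a dict with "image" (400x640x3 uint8, red, green, blue), "mtx" (3x3 intrinsics, pixels), "k1" (the pictures are not rectified: a ray, as slopes to the right and down, at radius r is drawn at 1 + k1 r^2 times it, then the intrinsics apply), "extrinsics" (4x4, takes a point from camera to world coordinates). Camera axes: x right, y up, looking along -z (the intrinsics and any distortion apply to the point x, -y, -z); pixel columns grow to the right and rows downward; lengths in mm; the calibration is good to about 2 mm. A picture is of the moment at which its call begins. There is no depth.
- job_done(): hands the job in, once; it reports no verdict.
The state is a dict: "clock": time; "joints": joint angles; "joint_vel": joint speeds; "joint_efforts": joint torques, N m; "position": TCP position; "ee_rot": TCP orientation; "contact_force": force on the tool from outside, world axes, zero at the start; "wrist_torque": the same for the moment, N m; "gripper_width": finger opening in mm.
Only numpy, scipy, OpenCV 4.12 (cv2) and the standard library are available. Lean on these libraries where they do the work, as an engineer would, in place of code of your own. Each camera call takes 0.05 s, during which the arm holds its last target. There are 200 camera calls.

## Working session

There is one attempt and no reset: what is moved stays moved. The work goes in short steps, Python scripts to look and compute and a tool call to move; the robot and the scene stay as the last step left them, time stands still between calls to the robot, and variables do not carry over. Pictures are saved under pics/ and viewed, about 8 in all and at most 12, crops included, and the job is handed in when it is done.

Besides the shell and the picture viewer there is one more tool, called after "Emit:" by a JSON object that holds its "fn" and its "kwargs". servo_tool: Moves the arm, as the interface text tells. Its arguments: {"type":"object","properties":{"rows":{"type":"array","items":{"type":"array","items":{"type":"number"}}}},"required":["rows"]}

```bash
mkdir -p pics; cat > h.py <<'E'
from bench import *
import numpy as np, cv2
def grab(n,fn=None):
    d=get_image(n)
    if fn: cv2.imwrite('pics/'+fn,cv2.cvtColor(d['image'],cv2.COLOR_RGB2BGR))
    return d
def ray(d,u,v):
    K=np.array(d['mtx']); k=d['k1']
    p=cv2.undistortPoints(np.array([[[u,v]]],float),K,np.array([k,0,0,0,0],float))[0,0]
    E=np.array(d['extrinsics']); return E[:3,3],E[:3,:3]@np.array([p[0],-p[1],-1])
def onplane(d,u,v,z):
    o,r=ray(d,u,v); return o+r*(z-o[2])/r[2]
E
python3 - <<'E'
from h import *
s=read_state(); print(s)
a=grab('top','top0.png');b=grab('scene','scene0.png')
print(a['mtx'],a['k1'],a['extrinsics'])
E
```

```text
{'clock': 0.0, 'joints': array([ 1.49161046e+00,  3.85580589e-01,  6.62054696e-03, -5.10958001e-04,
       -1.19399474e+00, -2.58594927e-01]), 'joint_vel': array([ 0.0006838 , -0.00074711,  0.00018921,  0.00039684, -0.00069346,
        0.00107425]), 'joint_efforts': array([-8.55871222e-04, -3.92293167e+01,  1.88402599e+01,  4.18611914e+00,
       -4.65885911e-03,  1.26845510e-06]), 'position': array([206.91655026, 589.15992325, 241.20320776]), 'ee_rot': array([ 9.85755435e-01, -1.68181453e-01, -1.39818185e-04,  1.09615880e-03]), 'contact_force': array([ 0.23383078, -0.03208077,  0.48780171]), 'wrist_torque': array([-0.01563894,  0.00157097, -0.02975283]), 'gripper_width': 85.54042342615386}
[[401.2505049    0.         313.52412691]
 [  0.         401.2505049  199.20908272]
 [  0.           0.           1.        ]] -0.06967938750073314 [[-2.08847979e-02  9.96469445e-01 -8.13170971e-02  4.56406360e+02]
 [-9.99781871e-01 -2.08001022e-02  1.88860622e-03  1.25199676e+01]
 [ 1.90534457e-04  8.13388026e-02  9.96686492e-01  1.39390216e+03]
 [ 0.00000000e+00  0.00000000e+00  0.00000000e+00  1.00000000e+00]]
```

View pics/top0.png

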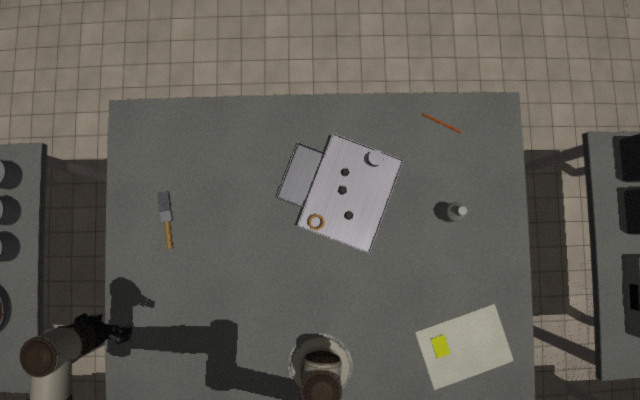

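View pics/scene0.png

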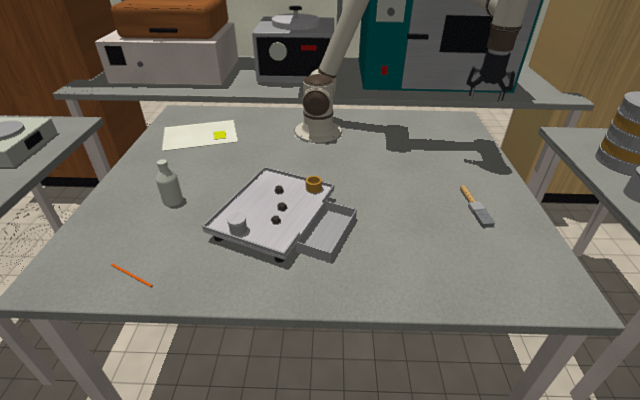

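The top view shows the board with corners near (331,135), (401,160), (369,251) and (298,223), and the pan on its left. The stones are at (345,172), (342,190) and (348,215), the tin at (375,158) and the ring at (316,221). The scene view shows the same layout.

```bash
cat > m.py <<'E'
from h import *
def measure(d,fn=None,B0=None):
    im=d['image']; g=cv2.cvtColor(im,cv2.COLOR_RGB2GRAY)
    poly=np.array([[331,135],[401,160],[369,251],[298,223]],np.int32)
    roi=np.zeros_like(g); cv2.fillPoly(roi,[poly],255); roi2=cv2.dilate(roi,np.ones((9,9)))
    m=((g>120)&(roi2>0)).astype(np.uint8)*255
    m=cv2.morphologyEx(m,cv2.MORPH_CLOSE,np.ones((15,15)))
    c=max(cv2.findContours(m,0,2)[0],key=cv2.contourArea)
    rc=cv2.boxPoints(cv2.minAreaRect(c))
    W=np.array([onplane(d,*p,48) for p in rc])
    inner=cv2.erode(roi,np.ones((9,9)))
    s=((g<75)&(inner>0)).astype(np.uint8)
    n,l,st,ce=cv2.connectedComponentsWithStats(s)
    S=[(ce[i],st[i,4],onplane(d,*ce[i],54)) for i in range(1,n) if st[i,4]>12]
    return rc,W,S
if __name__=='__main__':
    d=grab('top'); rc,W,S=measure(d)
    print(rc.round(1),W.round(1)); print([np.linalg.norm(W[i]-W[i-1]).round(1) for i in range(4)])
    c=W.mean(0); 
    e=W[np.argmax(W[:,0]+0*W[:,1])]
    # long side direction
    L=[W[(i+1)%4]-W[i] for i in range(4)]; L=max(L,key=np.linalg.norm)[:2]; ex=L/np.linalg.norm(L); ey=np.array([-ex[1],ex[0]])
    pan=onplane(d,300,174,4)[:2]
    if ey@(pan-c[:2])<0: ex,ey=-ex,-ey
    print('c',c,'ex',ex,'yaw',np.degrees(np.arctan2(ex[1],ex[0])))
    for n,u,v,z in [('pan',300,174,4),('tin',375.5,157,91),('ring',315.5,221,80)]:
        q=onplane(d,u,v,z)[:2]; print(n,q,(q-c[:2])@ex,(q-c[:2])@ey)
    for p,a,w in S: q=w[:2]; print('dark',p.round(1),a,w.round(1),(q-c[:2])@ex,(q-c[:2])@ey)
    im=d['image'][120:270,260:420,::-1].copy()
    cv2.imwrite('pics/crop0.png',cv2.resize(im,None,fx=4.8,fy=4,interpolation=2) if 0 else cv2.resize(im,None,fx=4,fy=4,interpolation=cv2.INTER_CUBIC))
E
python3 m.py
```

```text
[[291.5 224.3]
 [326.7 130.5]
 [404.2 159.6]
 [369.  253.4]] [[ 483.4   85.5   48. ]
 [ 801.   -40.    48. ]
 [ 695.3 -301.7   48. ]
 [ 381.  -171.3   48. ]]
[np.float64(276.4), np.float64(341.5), np.float64(282.2), np.float64(340.2)]
c [ 590.17880396 -106.86400851   48.        ] ex [ 0.93009522 -0.36731851] yaw -21.550337531807557
pan [659.1598605  55.291092 ] 4.59638105923603 176.15770225634031
tin [ 697.92858436 -196.98730754] 133.3215112197967 -44.24476072621525
ring [491.95709691   5.06128794] -132.4677729422604 68.02253194691123
dark [367.5 159.9] 46 [ 695.3 -175.3   54. ] 122.91305848519636 -25.014688339323712
dark [344.4 171.8] 47 [656.2 -96.1  54. ] 57.417065469618784 34.22481487287949
dark [341.7 189.6] 51 [596.1 -85.4  54. ] -2.3665577974315983 22.09006997163648
dark [348.2 215. ] 50 [ 510.2 -104.9   54. ] -75.07603958410475 -27.537185704581464
dark [320.3 222.4] 13 [487.7 -11.   54. ] -130.51045471671003 51.50435750564926
```

View pics/crop0.png

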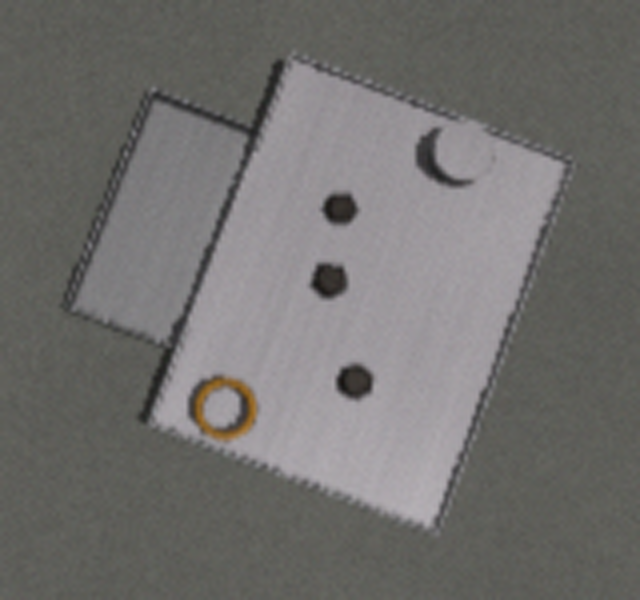

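The crop shows the rim corners at (290,55), (571,160), (436,530) and (147,420). The stones are well apart, the ring is at lower left near the gap's end and the tin is near the far short side. I'll set the board frame from these corners and turn the tool so its jaw axis lies along board x.

```bash
cat > f.py <<'E'
from h import *
import json,sys
from scipy.spatial.transform import Rotation as R
def frame(d):
    P=[(290,55),(571,160),(436,530),(147,420)] # ++ +- -- -+
    W=np.array([onplane(d,u/4+260-.4,v/4+120-.4,57)[:2] for u,v in P])
    c=W.mean(0); e=(W[0]+W[1]-W[2]-W[3]); ex=e/np.linalg.norm(e)
    return W,c,ex
def load():
    j=json.load(open('fr.json')); return np.array(j['c']),np.array(j['ex']),np.array([-j['ex'][1],j['ex'][0]])
def tb(p):
    c,ex,ey=load(); q=np.array(p)[:2]-c; return np.array([q@ex,q@ey])
def go(x,y,z):
    "shift in tool axes (cm) to board x,y, world z; and tool state"
    s=read_state(); c,ex,ey=load(); w=np.r_[c+x*ex+y*ey,z]
    r=R.from_quat(s['ee_rot']).as_matrix()
    print('pos board',tb(s['position']).round(1),'z',s['position'][2].round(1),'F',s['contact_force'].round(1),'w',round(s['gripper_width'],1),
     'tool shift cm',(r.T@(w-s['position'])/10).round(2),'toolx yaw-board',(np.degrees(np.arctan2(r[1,0],r[0,0])-np.arctan2(ex[1],ex[0]))).round(2))
E
python3 - <<'E'
from f import *
from m import measure
d=grab('top'); W,c,ex=frame(d)
print([np.linalg.norm(W[i]-W[i-1]).round(1) for i in range(4)],c,np.degrees(np.arctan2(ex[1],ex[0])))
json.dump({'c':list(c),'ex':list(ex)},open('fr.json','w'))
for p,a,w in measure(d)[2]: print(p.round(1),a,tb(w).round(1))
for n,u,v,z in [('pan',300,174,4),('tin',375.5,157,91),('ring',315.5,221.5,80)]: print(n,tb(onplane(d,u,v,z)).round(1))
E
```

```text
[np.float64(331.7), np.float64(254.0), np.float64(332.1), np.float64(256.5)] [ 587.45772895 -112.78961486] -22.226972122761076
[367.3 160. ] 44 [123.  -16.6]
[344.4 171.8] 47 [57.3 41.4]
[341.7 189.6] 52 [-2.4 28.8]
[348.1 215. ] 52 [-74.7 -21.4]
[320.3 222.2] 13 [-130.4   56.7]
pan [  2.8 182.7]
tin [134.1 -36.2]
ring [-134.5   72.4]
```

Emit:
{"fn": "servo_tool", "kwargs": {"rows": [[0.2,0,0,0,0,0,8.5],[0.2,0,0,0,0,0,8.5],[0.2,0,0,0,0,0,8.5],[0.2,0,0,0,0,0,8.5],[0.2,0,0,0,0,0,8.5],[0.2,0,0,0,0,0,8.5],[0.2,0,0,0,0,0,8.5],[0.2,0,0,0,0,0,8.5],[0.2,0,0,0,0,0,8.5],[0.2,0,0,0,0,0,8.5],[0.2,0,0,0,0,0,7],[0.2,0,0,0,0,0,0]]}}

```text
clock: 1.4
position: [207.1, 589.5, 242.0]
ee_rot: [-0.564, 0.826, -0.0, -0.0]
contact_force: [0.0, 0.5, -0.4]
gripper_width: 17.3
```

```bash
python3 -c "
from f import *
go(-2,-40,200)"
```

```text
pos board [-617.8  506.2] z 242.0 F [ 0.   0.5 -0.4] w 17.3 tool shift cm [ 55.56 -60.73   4.24] toolx yaw-board -89.12
```

Emit:
{"fn": "servo_tool", "kwargs": {"rows": [[0.2,3,-3.3,0,0,0,0],[0.2,3,-3.3,0,0,0,0],[0.2,3,-3.3,0,0,0,0],[0.2,3,-3.3,0,0,0,0],[0.2,3,-3.3,0,0,0,0],[0.2,3,-3.3,0,0,0,0],[0.2,3,-3.3,0,0,0,0],[0.2,3,-3.3,0,0,0,0],[0.2,3,-3.3,0,0,0,0],[0.2,3,-3.3,0,0,0,0],[0.2,0,0,0,0,0,0]]}}

```text
clock: 2.5
position: [406.1, 186.3, 242.3]
ee_rot: [-0.562, 0.827, -0.0, -0.0]
contact_force: [-0.2, 0.6, 0.4]
gripper_width: 17.5
```

Emit:
{"fn": "servo_tool", "kwargs": {"rows": [[0.2,3,-3.3,0,0,0,0],[0.2,3,-3.3,0,0,0,0],[0.2,3,-3.3,0,0,0,0],[0.2,3,-3.3,0,0,0,0],[0.2,3,-3.3,0,0,0,0],[0.2,3,-3.3,0,0,0,0],[0.2,3,-3.3,0,0,0,0],[0.2,3,-3.3,0,0,0,0],[0.2,0,0,0,0,0,0],[0.2,0,0,0,0,0,0]]}}

```text
clock: 3.5
position: [563.7, -130.0, 241.5]
ee_rot: [-0.564, 0.826, 0.0, -0.0]
contact_force: [-0.4, 0.5, -0.2]
gripper_width: 17.2
```

```bash
python3 -c "
from f import *
go(-2,-40,110)
d=grab('wrist','wr1.png')
from itertools import product
for x,y in [(57,41),(-2,29),(-75,-21),(0,130),(84,130),(-84,130)]:
    c,ex,ey=load(); w=np.r_[c+x*ex+y*ey,53]
    E=np.linalg.inv(np.array(d['extrinsics'])); p=E[:3,:3]@w+E[:3,3]; K=np.array(d['mtx']); print((x,y),K@np.array([p[0]/-p[2],-p[1]/-p[2],1]))
"
```

```text
pos board [-15.5 -24.9] z 241.5 F [-0.4  0.5 -0.2] w 17.2 tool shift cm [ 1.53 -1.34 13.15] toolx yaw-board -89.13
(57, 41) [251.92256424 233.32726162   1.        ]
(-2, 29) [305.76862839 223.92338177   1.        ]
(-75, -21) [376.19673335 180.28241428   1.        ]
(0, 130) [303.94279911 302.81612714   1.        ]
(84, 130) [232.92765292 301.95782937   1.        ]
(-84, 130) [374.77479574 303.67221134   1.        ]
```

View pics/wr1.png

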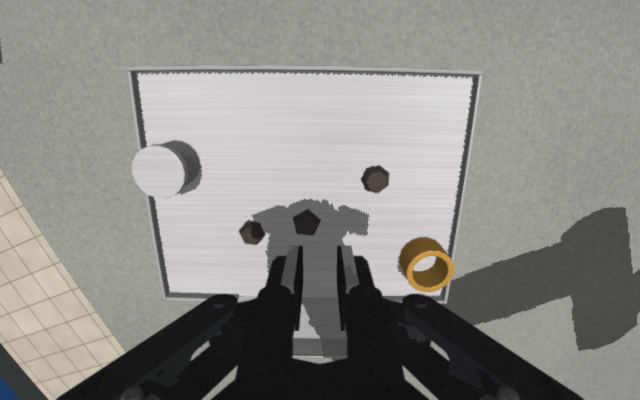

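The wrist view shows the stones at (252,232), (306,222) and (376,180), within 2 px of where my frame projects them. The path behind the middle stone is clear, so I'll descend there.

Emit:
{"fn": "servo_tool", "kwargs": {"rows": [[0.2,0.8,-1.3,3,0,0,-0.9],[0.2,0,0,4,0,0,0],[0.2,0,0,4,0,0,0],[0.2,0,0,3,0,0,0],[0.2,0,0,1.2,0,0,0],[0.2,0,0,0,0,0,0],[0.2,0,0,0,0,0,0]]}}

```text
clock: 4.25
position: [574.1, -141.1, 92.0]
ee_rot: [-0.571, 0.821, -0.001, 0.001]
contact_force: [0.8, 0.7, 1.0]
gripper_width: 17.1
```

Emit:
{"fn": "servo_tool", "kwargs": {"rows": [[0.2,0,0,0.5,0,0,0],[0.2,0,0,0.4,0,0,0],[0.2,0,0,0.3,0,0,0],[0.2,0,0,0,0,0,0],[0.2,0,0,0,0,0,0]]}}

```text
clock: 4.75
position: [572.9, -141.8, 78.4]
ee_rot: [-0.57, 0.821, -0.0, 0.0]
contact_force: [-0.3, -0.2, -0.0]
gripper_width: 16.7
```

```bash
python3 -c "
from f import *
go(-2,140,62)
d=grab('wrist','wr2.png')"
```

```text
pos board [ -2.4 -32.4] z 78.4 F [-0.3 -0.2 -0. ] w 16.7 tool shift cm [-17.23  -0.58   1.64] toolx yaw-board -88.23
```

View pics/wr2.png

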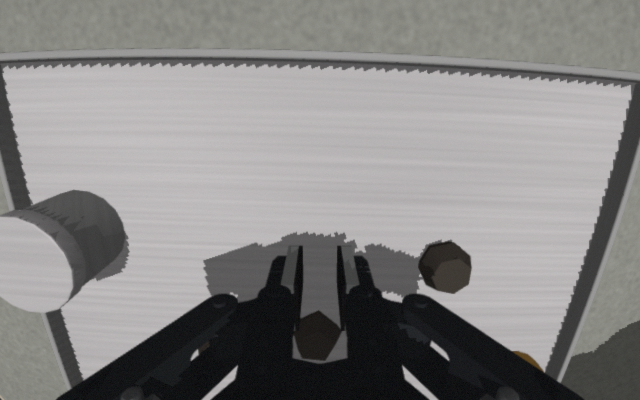

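The wrist view shows the fingertips in front of the middle stone at (318,335), with nothing touching yet. I'll go down the rest of the way slowly.

Emit:
{"fn": "servo_tool", "kwargs": {"rows": [[0.2,0,0,0.4,0,0,1.8],[0.2,0,0,0.4,0,0,0],[0.2,0,0,0.3,0,0,0],[0.2,0,0,0,0,0,0]]}}

```text
clock: 5.2
position: [572.5, -141.7, 66.7]
ee_rot: [-0.557, 0.83, 0.0, -0.0]
contact_force: [-0.4, 0.8, -0.5]
gripper_width: 16.9
```

Emit:
{"fn": "servo_tool", "kwargs": {"rows": [[0.2,0,0,0.3,0,0,0],[0.2,0,0,0.2,0,0,0],[0.2,0,0,0,0,0,0]]}}

```text
clock: 5.5
position: [572.7, -141.7, 62.0]
ee_rot: [-0.557, 0.83, 0.0, -0.0]
contact_force: [-0.0, -1.0, 0.4]
gripper_width: 17.4
```

```bash
python3 -c "
from f import *
go(-2,140,62)"
```

```text
pos board [ -2.7 -32.4] z 62.0 F [-0.  -1.   0.4] w 17.4 tool shift cm [-1.724e+01 -7.000e-02 -1.000e-02] toolx yaw-board -90.02
```

Emit:
{"fn": "servo_tool", "kwargs": {"rows": [[0.2,0,0,0.3,0,0,0],[0.2,-1,0,0,0,0,0],[0.2,-1,0,0,0,0,0],[0.2,-1,0,0,0,0,0],[0.2,-1,0,0,0,0,0],[0.2,-1,0,0,0,0,0],[0.2,-1,0,0,0,0,0],[0.2,-1,0,0,0,0,0],[0.2,-1,0,0,0,0,0],[0.2,-1,0,0,0,0,0],[0.2,-1,0,0,0,0,0],[0.2,0,0,0,0,0,0]]}}

```text
clock: 6.7
position: [611.5, -47.9, 59.3]
ee_rot: [-0.558, 0.83, -0.0, 0.0]
contact_force: [-0.2, -0.2, 0.2]
gripper_width: 17.2
```

Emit:
{"fn": "servo_tool", "kwargs": {"rows": [[0.2,-1,0,0,0,0,0],[0.2,-1,0,0,0,0,0],[0.2,-1,0,0,0,0,0],[0.2,-1,0,0,0,0,0],[0.2,-1,0,0,0,0,0],[0.2,-1,0,0,0,0,0],[0.2,-0.5,0,0,0,0,0],[0.2,0,0,0,0,0,0],[0.2,0,0,0,0,0,0]]}}

```text
clock: 7.6
position: [635.2, 11.0, 59.2]
ee_rot: [-0.557, 0.83, 0.0, -0.0]
contact_force: [-0.5, 0.1, 0.0]
gripper_width: 16.9
```

Emit:
{"fn": "servo_tool", "kwargs": {"rows": [[0.2,0,0,-3,0,0,0],[0.2,0,0,-3,0,0,0],[0.2,5,-2,0,0,0,0],[0.2,5,-2,0,0,0,0],[0.2,3,-2,0,0,0,0],[0.2,0,0,0,0,0,0],[0.2,0,0,0,0,0,0]]}}

```text
clock: 8.3
position: [641.2, -125.7, 119.1]
ee_rot: [-0.556, 0.831, 0.0, -0.0]
contact_force: [0.3, -0.4, 0.0]
gripper_width: 17.0
```

```bash
python3 -c "
from f import *
go(57,-10,59)
d=grab('scene')
cv2.imwrite('pics/sc2.png',cv2.resize(d['image'][150:290,190:390,::-1],None,fx=4,fy=4,interpolation=cv2.INTER_CUBIC))"
```

```text
pos board [54.6  8.4] z 119.1 F [ 0.3 -0.4  0. ] w 17.0 tool shift cm [ 1.84 -0.25  6.01] toolx yaw-board -90.18
```

View pics/sc2.png

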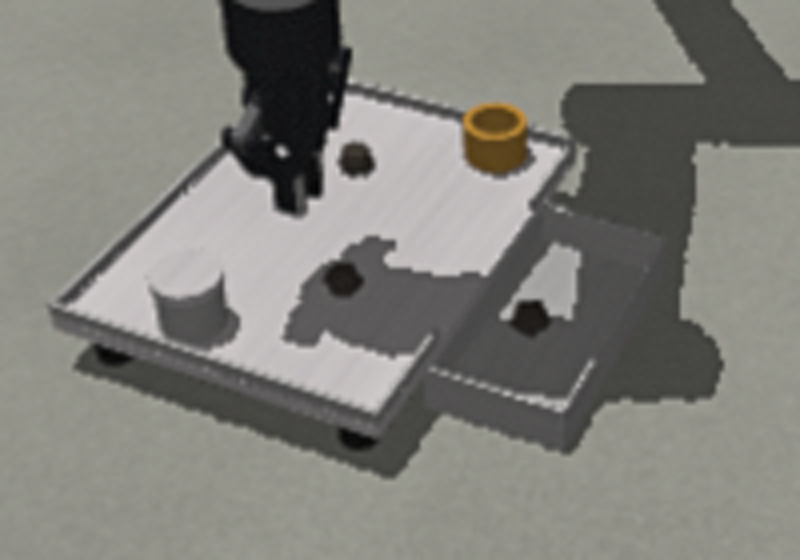

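The scene crop shows the first stone in the pan at (530,318), with the tin and ring unmoved. Next is the far stone, pushed slightly towards the middle.

Emit:
{"fn": "servo_tool", "kwargs": {"rows": [[0.2,0.55,-0.8,0,0,0,0],[0.2,0,0,2,0,0,-8.5],[0.2,0,0,2,0,0,0],[0.2,0,0,1.5,0,0,0],[0.2,0,0,0.5,0,0,0],[0.2,0,0,0,0,0,0]]}}

```text
clock: 8.95
position: [646.9, -132.1, 58.5]
ee_rot: [-0.618, 0.786, 0.0, -0.001]
contact_force: [-0.3, -0.7, -0.9]
gripper_width: 17.4
```

```bash
python3 -c "
from f import *
go(43,131,59)"
```

```text
pos board [62.3  4.6] z 58.5 F [-0.3 -0.7 -0.9] w 17.4 tool shift cm [-12.79   0.04  -0.06] toolx yaw-board -81.49
```

Emit:
{"fn": "servo_tool", "kwargs": {"rows": [[0.2,-1,0,0,0,0,0],[0.2,-1,0,0,0,0,0],[0.2,-1,0,0,0,0,0],[0.2,-1,0,0,0,0,0],[0.2,-1,0,0,0,0,0],[0.2,-1,0,0,0,0,0],[0.2,-1,0,0,0,0,0],[0.2,-1,0,0,0,0,0],[0.2,-1,0,0,0,0,0],[0.2,-1,0,0,0,0,0],[0.2,-1,0,0,0,0,0],[0.2,-1,0,0,0,0,0]]}}

```text
clock: 10.15
position: [675.5, -14.8, 58.8]
ee_rot: [-0.617, 0.787, 0.0, -0.0]
contact_force: [-0.4, -0.0, -0.7]
gripper_width: 16.9
```

Emit:
{"fn": "servo_tool", "kwargs": {"rows": [[0.2,-1,0,0,0,0,0],[0.2,-0.3,0,0,0,0,0],[0.2,0,0,0,0,0,0],[0.2,0,0,0,0,0,0],[0.2,0,0,-3,0,0,0],[0.2,0,0,-3,0,0,0],[0.2,0,0,-3,0,0,8.5],[0.2,0,0,0,0,0,8.5],[0.2,0,0,0,0,0,8.5],[0.2,0,0,0,0,0,0]]}}

```text
clock: 11.15
position: [678.5, -3.9, 149.7]
ee_rot: [-0.428, 0.904, 0.0, 0.0]
contact_force: [0.6, -0.2, -1.0]
gripper_width: 17.0
```

```bash
python3 -c "
from f import *
go(-88,-64,149)"
```

```text
pos board [ 43.1 135.2] z 149.7 F [ 0.6 -0.2 -1. ] w 17.0 tool shift cm [22.89  6.68  0.06] toolx yaw-board -107.06
```

Emit:
{"fn": "servo_tool", "kwargs": {"rows": [[0.2,4,1.1,0,0,0,0],[0.2,4,1.1,0,0,0,0],[0.2,4,1.1,0,0,0,0],[0.2,4,1.1,0,0,0,0],[0.2,4,1.1,0,0,0,0],[0.2,2.9,1.2,0,0,0,0],[0.2,0,0,0,0,0,0],[0.2,0,0,0,0,0,0]]}}

```text
clock: 11.95
position: [481.8, -138.8, 149.7]
ee_rot: [-0.429, 0.903, -0.0, 0.0]
contact_force: [0.8, -1.0, -0.3]
gripper_width: 17.1
```

```bash
python3 -c "
from f import *
go(-88,-64,59)
d=grab('scene')
cv2.imwrite('pics/sc3.png',cv2.resize(d['image'][150:290,190:390,::-1],None,fx=4,fy=4,interpolation=cv2.INTER_CUBIC))"
```

```text
pos board [-87.9 -64. ] z 149.7 F [ 0.8 -1.  -0.3] w 17.1 tool shift cm [0.   0.02 9.07] toolx yaw-board -106.96
```

View pics/sc3.png

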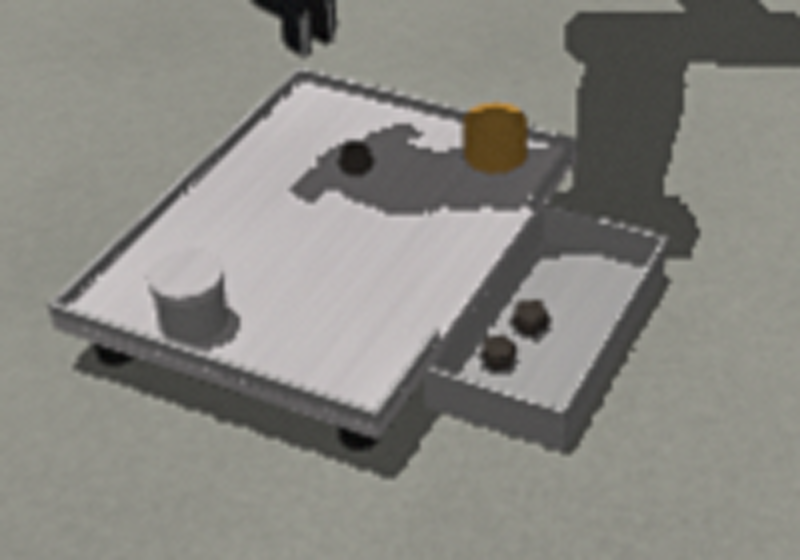

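The crop shows two stones in the pan at (530,318) and (498,354), and the third still on the board at (355,158). Tin and ring haven't moved. I'll sweep the last one.

Emit:
{"fn": "servo_tool", "kwargs": {"rows": [[0.2,0,0,3,0,0,0],[0.2,0,0,3,0,0,0],[0.2,0,0,2,0,0,0],[0.2,0,0,1,0,0,0],[0.2,0,0,0,0,0,0],[0.2,-1,0,0,0,0,0],[0.2,-1,0,0,0,0,0],[0.2,-1,0,0,0,0,0],[0.2,-1,0,0,0,0,0],[0.2,-1,0,0,0,0,0],[0.2,-1,0,0,0,0,0],[0.2,-1,0,0,0,0,0]]}}

```text
clock: 13.2
position: [526.7, -83.3, 59.4]
ee_rot: [-0.429, 0.903, -0.0, 0.0]
contact_force: [0.1, 0.0, -0.1]
gripper_width: 17.1
```

Emit:
{"fn": "servo_tool", "kwargs": {"rows": [[0.2,-1,0,0,0,0,0],[0.2,-1,0,0,0,0,0],[0.2,-1,0,0,0,0,0],[0.2,-1,0,0,0,0,0],[0.2,-1,0,0,0,0,0],[0.2,-1,0,0,0,0,0],[0.2,-1,0,0,0,0,0],[0.2,-1,0,0,0,0,0],[0.2,-1,0,0,0,0,0],[0.2,-1,0,0,0,0,0],[0.2,-1,0,0,0,0,0],[0.2,-1,0,0,0,0,0]]}}

```text
clock: 14.4
position: [602.7, 9.6, 59.3]
ee_rot: [-0.428, 0.904, -0.0, 0.0]
contact_force: [-0.3, -1.1, 0.5]
gripper_width: 17.0
```

Emit:
{"fn": "servo_tool", "kwargs": {"rows": [[0.2,-1,0,0,0,0,0],[0.2,-0.5,0,0,0,0,0],[0.2,0,0,0,0,0,0],[0.2,0,0,0,0,0,0],[0.2,0,0,-3,0,0,0],[0.2,0,0,-4,0,0,0],[0.2,0,0,-4,0,0,0],[0.2,4,0,0,0,0,0],[0.2,4,0,0,0,0,0],[0.2,4,0,0,0,0,0],[0.2,4,0,0,0,0,0],[0.2,0,0,0,0,0,0]]}}

```text
clock: 15.6
position: [506.3, -106.2, 169.4]
ee_rot: [-0.426, 0.905, 0.001, -0.001]
contact_force: [0.0, -0.0, -0.5]
gripper_width: 17.0
```

```bash
python3 -c "
from f import *
go(0,0,200)
d=grab('scene')
cv2.imwrite('pics/sc4.png',cv2.resize(d['image'][150:290,150:390,::-1],None,fx=3.3,fy=3.3,interpolation=cv2.INTER_CUBIC))"
```

```text
pos board [-77.6 -24.6] z 169.4 F [ 0.  -0.  -0.5] w 17.0 tool shift cm [-4.65 -6.67 -3.08] toolx yaw-board -107.3
```

View pics/sc4.png

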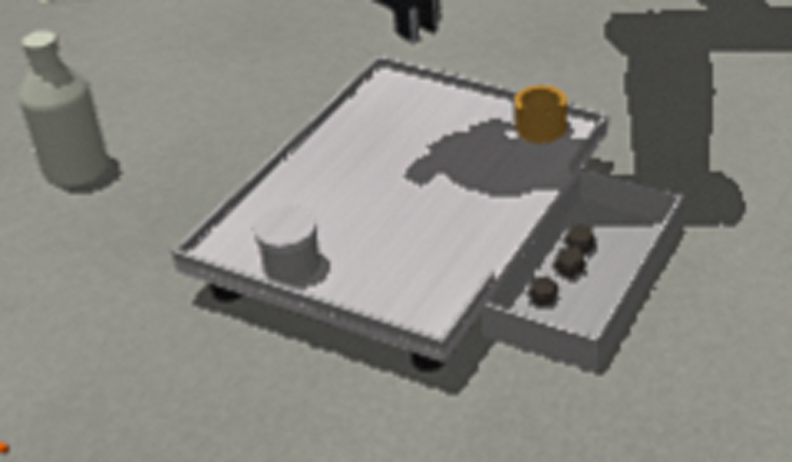

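The crop shows all three stones in the pan, at (580,240), (570,262) and (543,291). The board is clear of stones, and the tin, ring and bottle are upright. I'll hand in.

```bash
python3 -c "
from bench import *
print(read_state()['contact_force']); print(job_done())"
```

```text
[ 0.62112296  0.45498202 -0.38542091]
the job is handed in; nothing more can be done
None
```

I swept the three stones one at a time through the gap into the pan, with the fingers slightly open and their tips a few mm above the board. I handed the job in at about 15.7 s of robot time.

- **Stones:** the last scene picture shows all three lying in the pan and none left on the board. I judged this by eye and did not measure their final positions.
- **Bystanders:** the tin and ring look unmoved, and tin, ring and bottle stand upright. The brush was outside that last crop, but the arm stayed at height well clear of it.
- **Contact:** the hand was clear of everything at the end. Every force reading I took during the sweeps was about 1 N or less.
- **Disagreement:** my first automatic board outline came out too big (about 340 × 279 mm) and gave y about 6 mm off. I replaced it with rim corners read from the picture, which came out slightly small (332 × 255 mm against 340 × 260 mm). The wrist view then confirmed the stone positions to within about 2 pixels.

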